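# Put away the door-hanging kit

## Task

Put the door-hanging kit back in its plywood caddy. Pack the loose wedge into the bay beside the wedge that is already there, head to tail, so that the two fill the bay and both lie flat on its floor with their tabs up; and slide the scraper's blade into the caddy's slot, fully home against the back, with its handle lying on the board. Leave the packed wedge in its place in the bay and do not disturb the other things on the bench.

Things in the scene. Friction and masses are not known exactly. Their poses are not given: they have to be found in the camera images.
- caddy: Plywood caddy, fixed to the bench: board 240 x 200 x 12 mm (x -125 to 115, y -100 to 100) carrying a slotted block and a wedge bay. Origin on the bench surface; z up, x points along the slot, inwards. The block spans x 30 to 112, y -96 to 6, top z 39. The board before the slot is bare (top z 12) and carries the scraper's handle.
- slot_mouth (a point): Centre of the slot's mouth, which faces the caddy's -x: at x 30, y -45, z 24 in the caddy's frame; same axes. Level slot, 78 wide (y), 10 high (z 19 to 29), 70 deep. Its roof has a 34 wide notch along the middle through which the blade is seen from above.
- slot_back (a point): Centre of the slot's back stop: x 100, y -45, z 24 in the caddy's frame; same axes.
- bay_floor (a point): Centre of the floor of the open-topped wedge bay: x -20, y 60, z 12 in the caddy's frame; same axes. Inside 126 (along x) by 65 (along y); walls 6 thick, rim 20 above the floor.
- scraper_grip (a point): Wall scraper, 195 long, lying flat; point amid the handle's section, 67.5 from the butt, 15 behind the balance point. x points to the blade, z up. Handle: dark wood, steel ferrule, 26 wide, 24 thick, ends 42.5 ahead of here. Blade: steel, 3 thick, at the handle's mid-height: shoulder 40 wide, 20 long, then 70 wide for the last 65.
- scraper_edge (a point): Middle of the front edge of the scraper's blade, at mid-thickness (127.5 mm along x from scraper_grip). Same axes. Seated, it is at the slot's back stop.
- loose_wedge_mid (a point): Loose grey plastic wedge, tab up: 120 long, 25 high; width 40 at x -60 to 16 at x 60. Its -y side is straight (y -14), its +y side slopes (y 26 at the thick end, 2 at the thin). Grip: a cross tab on top at x 0, y 0, 12 thick (x), 22 wide (y), from 25 to 55 above the underside. Point on the tab's centre line, 27.5 above the underside. x to the thin end, z up.
- loose_wedge_thick (a point): Middle of the loose wedge's thick end face, 12.5 above its underside (x -60, y 6, z -15 mm from loose_wedge_mid). Same axes.
- packed_wedge_mid (a point): The twin wedge already in the bay, loose in it, same shape and same point: its straight side lies along the bay's -y wall and its thick end is at the bay's -x end.
- packed_wedge_thick (a point): Middle of the packed wedge's thick end face, as for the loose wedge.
- scraper: The scraper; origin under the handle, 30 mm along x from scraper_grip, on the underside (12 below).
- loose_wedge: The loose wedge; origin on its underside, 27.5 below loose_wedge_mid.
- packed_wedge: The packed wedge; origin on its underside, 27.5 below packed_wedge_mid.
- funnel: Bystander: yellow plastic funnel standing mouth down, 104 across, 125 high. Origin under its centre.
- pliers: Bystander: stainless pliers lying flat, about 175 long (along x, jaws to +x), 50 wide, 14 high. Origin under the pivot.
- hinges: Bystander: stack of three brass hinges, 76 x 62 x 17. Origin under its centre.
- glue: Bystander: upright glue bottle, 56 across, 180 high. Origin under its centre.
- bit_case: Bystander: black bit case, 130 (x) x 90 (y) x 50 high. Origin under its centre.

How it is judged:
By the outcome, as a careful person would: the job done as asked, in the order asked, and still so for the second after the job is handed in, with the robot touching nothing.
It also fails if it takes over 67 s, if anything falls off the work surface, if the arm or the gripper's body presses on something with over 40 N, if the wrist force passes 120 N, or if a joint passes its speed limit or range.

## Robot

A 6-joint arm with a two-finger parallel gripper is mounted at the origin on the work surface. World frame = base frame: x ahead of the robot, y to its left, z up, the work surface at z = 0. Lengths are in m, angles in rad, forces in N, time in s.
With the tool pointing down it reaches from about 0.35 to 0.975 m from the base axis. Payload 4.9 kg.
Tool frame: the origin (TCP) lies on the centre line of the jaws, within the pads' length; the fingertips stand 22 mm ahead of it and the grasp point (between the pads) lies 3 mm ahead of it; x points along the fingers, y is the direction in which the jaws open and shut, and the axes are right-handed (so a half turn about x gives the same grasp; the last joint's range is limited). The gripper opens to 85 mm and grips with 20 to 120 N. Pads are 22 mm wide; open, the fingers measure 114 mm over their backs; the gripper's body (76 mm by 85 mm) begins 54 mm behind the grasp point. The pads swing forward as they close: fully open they stand 13 mm farther back than shut.
Start: joints at [1.193, 0.053, 1.613, -0, 1.476, -0.119], TCP at [0.16, 0.604, 0.253] pointing down, gripper open.
Joint ranges: [-3.01, 3.01], [-1.01, 2.22], [0.06, 2.58], [-1.02, 4.17], [0.09, 2.62], [-3.14, 3.14]. Speed limits (rad/s): [2.57, 2.57, 3.14, 3.14, 3.14, 3.14].

## Interface

Orientations are given as [roll, pitch, yaw] about the fixed x, y, z axes, in that order (R = Rz(yaw) Ry(pitch) Rx(roll)).
In Python, from plant import bot, eyes, hand_in gives the robot as it stands.
- The arm moves only by the tool arm_command, never from a script. Its argument "targets" is a list of rows, each a list of 5 numbers: the finger opening in m, from 0 to 0.0854, then the shift along the world's x, y, z in m, then the turn about the world's z in rad. A call has 1 to 8 rows; each row shifts and turns the commanded pose from where the row before left it; what a row does not reach is not made up. A row lasts 1/12 s, in which the tool goes at most 41.7 mm and 7.16 degrees, less where a joint would pass 70% of its speed; a pose out of reach is approached as far as the arm can. A call with a gripper value outside its range is refused whole. The fingers move at their own pace and stop on an object; the grip force is fixed at half the most. Time passes only in rows, so rows that do not move let the fingers close. It gives the time, the measured TCP pose, the force and the opening at its end, in the units of the state.
- bot.get_obs(): the state, without advancing time (a new reading comes with each control period).
- eyes.snapshot(name): name is "scene" or "side" or "wrist"; returns a dict with "frame" (420x560x3 uint8, blue, green, red), "depth" (420x560 float32, m along the optical axis (not along the pixel's ray), 0 where there is no reading), "fov_y" (degrees; the focal length in pixels is half the picture's height over the tangent of half this angle, whatever the lens; pixels are square), "cx", "cy" (the principal point, pixels), "dist_coeffs" ([k1, k2, p1, p2, k3] as OpenCV has them; the pictures are not rectified), "position" and "orientation" of the camera in the world; the wrist camera has in their place "T_tool_cam" (4x4, takes a point from camera to tool coordinates, whose origin is the TCP and whose axes are the tool frame's). Camera axes: x right, y up, looking along -z (the intrinsics and any distortion apply to the point x, -y, -z); pixel columns grow to the right and rows downward; lengths in m; the calibration is good to about 2 mm. A picture is of the moment at which its call begins: read the wrist's pose just before it.
- hand_in(): hands the job in, once; it reports no verdict.
The state is a dict: "clock": time; "qpos": joint angles; "joint_velocities": joint speeds; "joint_torque": joint torques, N m; "tcp_pos": TCP position; "eef_rot": TCP orientation; "ft_force": force on the tool from outside, world axes, zero at the start; "moment": the same for the moment, N m; "finger_gap": finger opening in m.
Only numpy, scipy, OpenCV 4.12 (cv2) and the standard library are available. Lean on these libraries where they do the work, as an engineer would, in place of code of your own. Each camera call takes 0.05 s, during which the arm holds its last target. There are 200 camera calls.

## Working session

There is one attempt and no reset: what is moved stays moved. The work goes in short steps, Python scripts to look and compute and a tool call to move; the robot and the scene stay as the last step left them, time stands still between calls to the robot, and variables do not carry over. Pictures are saved under pics/ and viewed, about 8 in all and at most 12, crops included, and the job is handed in when it is done.

Besides the shell and the picture viewer there is one more tool, called after ">>>" by a JSON object that holds its "op" and its "data". arm_command: Moves the arm, as the interface text tells. Its arguments: {"type":"object","properties":{"targets":{"type":"array"}},"required":["targets"]}

```bash
mkdir -p pics; ls; cat > h.py <<'E'
import numpy as np, cv2, pickle
from plant import bot, eyes, hand_in
from scipy.spatial.transform import Rotation as R
def snap(name):
    o=bot.get_obs(); s=eyes.snapshot(name)
    f=210/np.tan(np.radians(s["fov_y"])/2)
    s["K"]=np.array([[f,0,s["cx"]],[0,f,s["cy"]],[0,0,1]])
    if "T_tool_cam" in s:
        T=np.eye(4);T[:3,:3]=R.from_euler("xyz",o["eef_rot"]).as_matrix();T[:3,3]=o["tcp_pos"]
        s["T"]=T@np.array(s["T_tool_cam"])
    else:
        T=np.eye(4);q=np.array(s["orientation"]);
        T[:3,:3]=q if q.shape==(3,3) else (R.from_euler("xyz",q) if q.size==3 else R.from_quat(q)).as_matrix()
        T[:3,3]=s["position"]; s["T"]=T
    return s
def rays(s,uv):
    u=cv2.undistortPoints(np.float64(uv).reshape(-1,1,2),s["K"],np.float64(s["dist_coeffs"])).reshape(-1,2)
    return np.c_[u[:,0],-u[:,1],-np.ones(len(u))]@s["T"][:3,:3].T
def onplane(s,uv,z):
    d=rays(s,uv);p=s["T"][:3,3];return p+d*((z-p[2])/d[:,2])[:,None]
def cloud(s):
    v,u=np.mgrid[:420,:560];uv=np.c_[u.ravel(),v.ravel()]
    return (s["T"][:3,3]+rays(s,uv)*s["depth"].reshape(-1,1)).reshape(420,560,3)
def proj(s,P):
    c=(np.atleast_2d(P)-s["T"][:3,3])@s["T"][:3,:3]
    return cv2.projectPoints((c*[1,-1,-1]).reshape(-1,1,3),np.zeros(3),np.zeros(3),s["K"],np.float64(s["dist_coeffs"]))[0].reshape(-1,2)
E
python3 - <<'E'
from h import *
o=bot.get_obs();print({k:np.round(v,3) for k,v in o.items()})
for n in("scene","side"):
    s=snap(n);cv2.imwrite(f"pics/{n}0.png",s["frame"]);pickle.dump(s,open(n+"0.pkl","wb"))
    print(n,s["position"],s["orientation"],s["dist_coeffs"],s["fov_y"],(s["depth"]>0).mean())
    c=cloud(s);m=s["depth"]>0;print(np.percentile(c[m][:,2],[5,25,50,75,95]))
E
```

```text
pics
{'clock': np.float64(0.0), 'qpos': array([ 1.193,  0.053,  1.614, -0.   ,  1.476, -0.119]), 'joint_velocities': array([-0.001, -0.002, -0.001, -0.002, -0.001, -0.001]), 'joint_torque': array([ 2.0000e-03, -3.9369e+01, -3.7018e+01,  0.0000e+00,  7.0000e-03,
       -0.0000e+00]), 'tcp_pos': array([0.16 , 0.604, 0.252]), 'eef_rot': array([-1.685,  1.569, -1.944]), 'ft_force': array([-0.096, -0.352, -0.035]), 'moment': array([-0.006,  0.01 , -0.013]), 'finger_gap': np.float64(0.086)}
scene [ 1.09525198 -0.22067458  0.85932412] [0.65474481 0.0163228  1.11064766] [-0.02542406  0.          0.          0.          0.        ] 57.36983442620489 0.9961267006802721
[-7.49847146e-01 -4.86850523e-02  3.10946639e-04  1.18423534e-02
  1.45555672e-01]
side [ 0.04023007 -0.80493257  0.80637842] [ 0.92163363  0.01952357 -0.56609056] [-0.00668672  0.          0.          0.          0.        ] 50.84801469706828 0.9960841836734694
[-0.41477827 -0.00229065  0.00043137  0.04358859  0.30396683]
```

View pics/scene0.png

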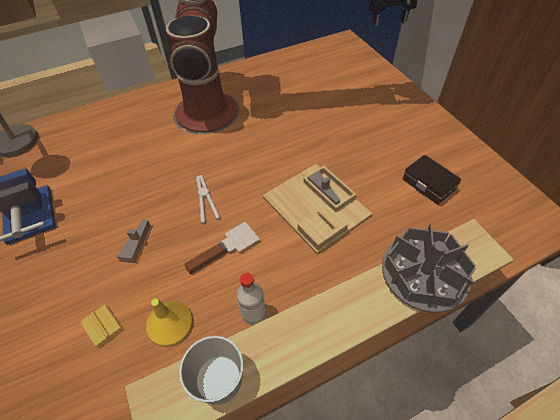

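View pics/side0.png

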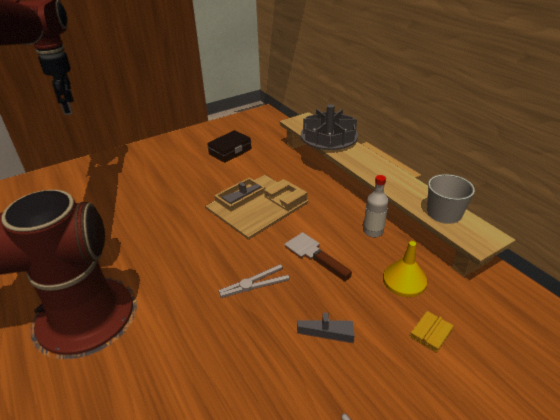

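The scene view shows the caddy at about (318,207), with its bay at (328,187) and block at (323,230). The scraper's handle is at (208,257) and its blade at (241,238). The loose wedge is at (135,240). I'll get rough poses from height masks.

```bash
python3 - <<'E'
from h import *
s=pickle.load(open("scene0.pkl","rb"));t=pickle.load(open("side0.pkl","rb"))
for n,q in(("scene",s),("side",t)):
    c=cloud(q);z=c[...,2]
    roi={"scene":{"caddy":(255,160,380,255),"scraper":(180,218,265,277),"wedge":(112,215,156,268),"pliers":(190,172,222,225)},
         "side":{"caddy":(200,172,312,236),"scraper":(282,230,355,282),"wedge":(293,308,358,345),"pliers":(215,262,292,300)}}[n]
    for k,(a,b,e,f) in roi.items():
        zz=z[b:f,a:e];m=(zz>0.006)&(zz<.1);P=c[b:f,a:e][m]
        m2=P[:,2]<.02 if k=="caddy" else P[:,2]>0
        r=cv2.minAreaRect(np.float32(P[m2][:,:2]));print(n,k,np.round(np.array(r[0]),4),np.round(r[1],3),round(r[2],1),"zmax",P[:,2].max().round(3), "mean",P.mean(0).round(3))
for n,uv,zz in(("board corners",[(317,165),(371,212),(317,250),(263,198)],.012),("handle butt",[(189,267)],.012),("blade corners",[(246,224),(260,238)],.012),("wedge tips",[(125,258),(143,222)],.012)):
    print(n,onplane(s,uv,zz)[:,:2].round(3).tolist())
E
```

```text
scene caddy [0.5404 0.1369] [0.306 0.305] 57.9 zmax 0.07 mean [0.552 0.133 0.022]
scene scraper [ 0.5134 -0.1512] [0.145 0.196] 0.4 zmax 0.029 mean [ 0.555 -0.14   0.017]
scene wedge [ 0.4307 -0.3441] [0.043 0.124] 52.4 zmax 0.059 mean [ 0.443 -0.346  0.025]
scene pliers [ 0.3745 -0.1278] [0.051 0.171] 79.9 zmax 0.018 mean [ 0.379 -0.131  0.013]
side caddy [0.5496 0.0837] [0.243 0.312] 11.3 zmax 0.069 mean [0.533 0.124 0.021]
side scraper [ 0.5527 -0.141 ] [0.174 0.17 ] 56.4 zmax 0.029 mean [ 0.55  -0.147  0.017]
side wedge [ 0.4285 -0.3468] [0.042 0.12 ] 55.3 zmax 0.057 mean [ 0.432 -0.35   0.024]
side pliers [ 0.3711 -0.1339] [0.05  0.171] 81.0 zmax 0.017 mean [ 0.37  -0.136  0.011]
board corners [[0.412, 0.214], [0.634, 0.259], [0.672, 0.068], [0.454, 0.015]]
handle butt [[0.571, -0.241]]
blade corners [[0.515, -0.063], [0.573, -0.047]]
wedge tips [[0.472, -0.38], [0.381, -0.311]]
```

>>> {"op": "arm_command", "data": {"targets": [[0.085, 0.03, -0.028, 0.005, -0.08], [0.085, 0.03, -0.028, 0.005, -0.08], [0.085, 0.03, -0.028, 0.005, -0.08], [0.085, 0.03, -0.028, 0.005, -0.08], [0.085, 0.03, -0.028, 0.005, -0.08], [0.085, 0.03, -0.028, 0.005, -0.08], [0.085, 0.03, -0.028, 0.005, -0.08], [0.085, 0.03, -0.028, 0.005, -0.08]]}}

```text
clock: 0.77
tcp_pos: [0.4008, 0.3784, 0.2931]
eef_rot: [-1.706, 1.57, -2.609]
ft_force: [0.6, 1.9, 0.7]
finger_gap: 0.0849
```

>>> {"op": "arm_command", "data": {"targets": [[0.085, 0.015, -0.032, 0.005, -0.08], [0.085, 0.015, -0.032, 0.005, -0.08], [0.085, 0.015, -0.032, 0.005, -0.08], [0.085, 0.015, -0.032, 0.005, -0.08], [0.085, 0.015, -0.032, 0.005, -0.08], [0.085, 0.015, -0.032, 0.005, -0.08], [0.085, 0.0, 0.0, 0.0, -0.08], [0.085, 0.0, 0.0, 0.0, -0.08]]}}

```text
clock: 1.43
tcp_pos: [0.4907, 0.1862, 0.3232]
eef_rot: [-1.302, 1.571, -2.849]
ft_force: [-0.1, 0.4, 0.2]
finger_gap: 0.0847
```

```bash
python3 - <<'E'
from h import *
s=snap("wrist");cv2.imwrite("pics/w1.png",s["frame"]);pickle.dump(s,open("w1.pkl","wb"))
print(s["T"].round(3),s["dist_coeffs"]);o=bot.get_obs();print(o["qpos"].round(3),o["tcp_pos"],o["clock"])
E
```

```text
[[ 1.    -0.022 -0.007  0.488]
 [ 0.023  0.952  0.304  0.263]
 [ 0.    -0.304  0.953  0.444]
 [ 0.     0.     0.     1.   ]] [-0.04741367  0.          0.          0.          0.        ]
[ 0.222 -0.221  1.755  0.     1.608  0.199] [0.49026911 0.18693416 0.32291639] 1.4833
```

View pics/w1.png

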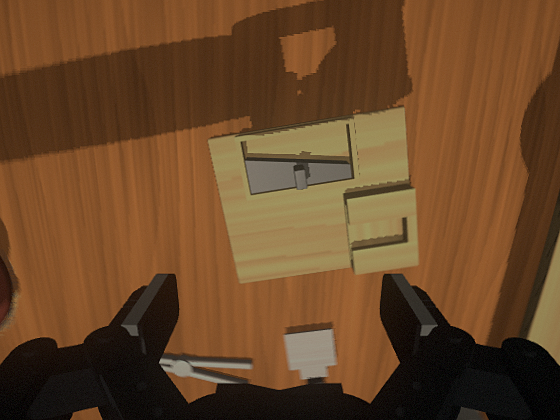

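The wrist view shows the caddy, with corners at about (208,140), (405,107), (240,283) and (417,265). The bay is above with the packed wedge's thick end on the left and its tab at (301,177). The block is on the right with its mouth facing left. Next I'll take the caddy pose and the packed wedge from this view.

```bash
python3 - <<'E'
from h import *
s=pickle.load(open("w1.pkl","rb"));c=cloud(s);z=c[...,2];f=s["frame"].astype(int)
roi=np.zeros_like(z,bool);roi[95:295,195:430]=1
print("bench z",np.median(z[300:330,200:330]), "board z",np.median(z[225:260,260:330]),"block",np.median(z[200:212,355:400]))
def rect(m):
    P=np.float32(c[m]); k=np.uint8(m); n,l,st,_=cv2.connectedComponentsWithStats(k); i=1+st[1:,4].argmax(); P=np.float32(c[l==i]);r=cv2.minAreaRect(P[:,:2]);return np.round(r[0],4),np.round(r[1],4),round(r[2],2),P[:,2].mean().round(4),len(P)
print("board",rect(roi&(z>.006)))
blk=roi.copy();blk[:, :340]=0;blk[:185]=0
print("block",rect(blk&(z>.034)))
sat=f.max(2)-f.min(2);bay=np.zeros_like(roi);bay[125:205,240:360]=1
g=bay&(sat<30)&(f.max(2)>70)
print("tab",rect(bay&(z>.055)));print("wedge top",rect(g&(z>.03)&(z<.045)))
# subpixel edges of the board by line fit on corners
m=np.uint8(roi&(z>.006))*255;cn=max(cv2.findContours(m,0,1)[0],key=cv2.contourArea)
print(cv2.approxPolyDP(cn,5,True).reshape(-1,2).tolist())
lo=cn.reshape(-1,2)
def line(uv,zz):
    P=onplane(s,uv,zz)[:,:2];v=cv2.fitLine(np.float32(P),cv2.DIST_HUBER,0,.01,.01).ravel();return P.mean(0).round(4),np.degrees(np.arctan2(v[1],v[0])).round(2)
print("left",line(lo[(lo[:,0]<240)&(lo[:,1]>150)&(lo[:,1]<275)],.012))
b=lo[(lo[:,0]>250)&(lo[:,0]<340)&(lo[:,1]>240)];print("bottom",line(b,.012))
b=lo[(lo[:,0]>358)&(lo[:,0]<398)&(lo[:,1]<130)];print("top",line(b,.012))
wc=cv2.findContours(np.uint8(g),0,1)[0];wc=max(wc,key=cv2.contourArea);a=cv2.approxPolyDP(wc,3,True).reshape(-1,2);print(a.tolist(),onplane(s,a,.037)[:,:2].round(4).tolist())
E
```

```text
bench z 0.0006348123056748867 board z 0.012671329374090767 block 0.039620392122016485Traceback (most recent call last):
  File "<stdin>", line 7, in <module>
  File "<stdin>", line 6, in rect
cv2.error: OpenCV(4.12.0) /io/opencv/modules/imgproc/src/convhull.cpp:143: error: (-215:Assertion failed) total >= 0 && (depth == CV_32F || depth == CV_32S) in function 'convexHull'
```

>>> {"op": "arm_command", "data": {"targets": [[0.085, 0.004, -0.04, 0.0, -0.08], [0.085, 0.004, -0.04, 0.0, -0.08], [0.085, 0.0, -0.04, 0.0, -0.08], [0.085, 0.0, -0.04, 0.0, -0.08], [0.085, 0.0, -0.04, 0.0, -0.08], [0.085, 0.0, -0.04, 0.0, -0.08], [0.085, -0.005, -0.04, 0.0, -0.08], [0.085, -0.005, -0.04, 0.0, -0.08]]}}

```text
clock: 2.15
tcp_pos: [0.4873, -0.1333, 0.3229]
eef_rot: [-1.51, 1.57, 2.593]
ft_force: [1.5, -0.4, 0.2]
finger_gap: 0.085
```

>>> {"op": "arm_command", "data": {"targets": [[0.085, -0.01, -0.04, 0.0, 0.0], [0.085, -0.01, -0.04, 0.0, 0.0], [0.085, -0.01, -0.04, 0.0, 0.0], [0.085, -0.01, -0.04, 0.0, 0.0], [0.085, -0.01, -0.03, -0.02, 0.0], [0.085, 0.0, 0.0, -0.04, 0.0], [0.085, 0.0, 0.0, 0.0, 0.0], [0.085, 0.0, 0.0, 0.0, 0.0]]}}

```text
clock: 2.82
tcp_pos: [0.4366, -0.3203, 0.2599]
eef_rot: [-1.773, 1.563, 2.332]
ft_force: [0.8, 0.0, 1.0]
finger_gap: 0.0853
```

```bash
python3 - <<'E'
from h import *
s=snap("wrist");cv2.imwrite("pics/w2.png",s["frame"]);pickle.dump(s,open("w2.pkl","wb"))
o=bot.get_obs();print(o["qpos"].round(3),o["tcp_pos"],o["clock"])
E
```

```text
[-0.77  -0.149  1.791  0.     1.501 -0.163] [ 0.43793667 -0.32095356  0.26302735] 2.8667
```

View pics/w2.png

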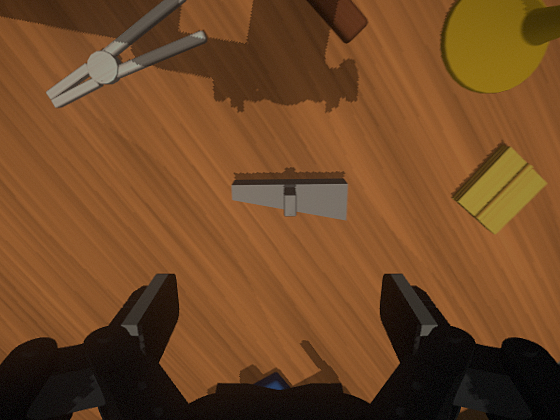

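The wrist view shows the loose wedge with its thin end on the left (232,190), its thick end on the right (347,200) and its tab at (290,200). Pliers, hinges and funnel are all clear of it.

```bash
cat > m.py <<'E'
from h import *
def comp(m):
    n,l,st,_=cv2.connectedComponentsWithStats(np.uint8(m)); return l==1+st[1:,4].argmax()
def rect(c,m):
    P=c[comp(m)];r=cv2.minAreaRect(np.float32(P[:,:2].copy()));return "ctr",np.round(r[0],4),"size",np.round(r[1],4),"ang",round(r[2],2),"z",P[:,2].mean().round(4),len(P)
def line(s,uv,zz):
    P=onplane(s,uv,zz)[:,:2];v=cv2.fitLine(np.float32(P),cv2.DIST_HUBER,0,.01,.01).ravel();return np.r_[v[2:],np.degrees(np.arctan2(v[1],v[0]))].round(4)
E
python3 - <<'E'
from m import *
s=pickle.load(open("w1.pkl","rb"));c=cloud(s);z=c[...,2];f=s["frame"].astype(int)
roi=np.zeros_like(z,bool);roi[95:295,195:430]=1
print("board",rect(c,roi&(z>.006)))
blk=roi.copy();blk[:, :340]=0;blk[:185]=0
print("block",rect(c,blk&(z>.034)))
sat=f.max(2)-f.min(2);bay=np.zeros_like(roi);bay[125:205,240:360]=1
g=comp(bay&(sat<30)&(f.max(2)>70))
print("tab",rect(c,bay&(z>.055)))
cn=max(cv2.findContours(np.uint8(comp(roi&(z>.006))),0,1)[0],key=cv2.contourArea)
lo=cn.reshape(-1,2)
print("left",line(s,lo[(lo[:,0]<245)&(lo[:,1]>150)&(lo[:,1]<275)],.012))
print("bottom",line(s,lo[(lo[:,0]>250)&(lo[:,0]<340)&(lo[:,1]>240)],.012))
print("top",line(s,lo[(lo[:,0]>360)&(lo[:,0]<398)&(lo[:,1]<130)],.012))
def poly(s,g,zz):
    a=cv2.approxPolyDP(max(cv2.findContours(np.uint8(g),0,1)[0],key=cv2.contourArea),3,True).reshape(-1,2);print(a.tolist(),onplane(s,a,zz)[:,:2].round(4).tolist())
poly(s,g,.037)
s=pickle.load(open("w2.pkl","rb"));c=cloud(s);z=c[...,2];f=s["frame"].astype(int)
roi=np.zeros_like(z,bool);roi[160:235,220:360]=1
print("bench",np.median(z[240:265,220:360]))
print("wedge",rect(c,roi&(z>.02)),"tab",rect(c,roi&(z>.045)))
poly(s,comp(roi&(z>.02)&(z<.03)&(f.max(2)>80)),.025)
E
```

```text
board ('ctr', array([0.5351, 0.1526]), 'size', array([0.2402, 0.2337]), 'ang', 10.86, 'z', np.float64(0.0223), 29207)
block ('ctr', array([0.5907, 0.1697]), 'size', array([0.1044, 0.2564]), 'ang', 25.71, 'z', np.float64(0.041), 3926)
tab ('ctr', array([0.5132, 0.1774]), 'size', array([0.0121, 0.0219]), 'ang', 11.4, 'z', np.float64(0.0666), 239)
left [  0.4211   0.1172 -78.9175]
bottom [ 0.5153  0.031  11.0586]
top [ 0.6071  0.2512 11.66  ]
[[245, 161], [251, 193], [292, 186], [299, 189], [311, 183], [351, 177], [350, 164], [308, 163], [310, 176], [306, 179], [307, 169], [293, 170], [295, 164], [301, 163]] [[0.4505, 0.1905], [0.4574, 0.1523], [0.5059, 0.162], [0.5143, 0.1585], [0.5282, 0.1661], [0.575, 0.1745], [0.5725, 0.1899], [0.5235, 0.1898], [0.5266, 0.1745], [0.5221, 0.1708], [0.5227, 0.1828], [0.5064, 0.1812], [0.5085, 0.1883], [0.5154, 0.1896]]
bench 0.0006013880989729214
wedge ('ctr', array([ 0.4598, -0.3159]), 'size', array([0.1103, 0.1247]), 'ang', 44.37, 'z', np.float64(0.0299), 3182) tab ('ctr', array([ 0.4302, -0.3434]), 'size', array([0.0217, 0.0108]), 'ang', 55.31, 'z', np.float64(0.0549), 288)
[[296, 184], [296, 211], [344, 219], [346, 184]] [[0.4444, -0.3373], [0.428, -0.3615], [0.4651, -0.3981], [0.4869, -0.3667]]
```

>>> {"op": "arm_command", "data": {"targets": [[0.06, -0.008, -0.0215, 0.0, 0.0], [0.06, 0.0, 0.0, -0.04, 0.0], [0.06, 0.0, 0.0, -0.04, 0.0], [0.06, 0.0, 0.0, -0.04, 0.0], [0.06, 0.0, 0.0, -0.04, 0.0], [0.06, 0.0, 0.0, -0.03, 0.0], [0.06, 0.0, 0.0, -0.015, 0.0], [0.06, 0.0, 0.0, -0.007, 0.0]]}}

```text
clock: 3.53
tcp_pos: [0.4308, -0.3423, 0.0508]
eef_rot: [-1.859, 1.57, 2.248]
ft_force: [-0.3, -0.3, 0.9]
finger_gap: 0.0601
```

>>> {"op": "arm_command", "data": {"targets": [[0.06, 0, 0, 0, 0], [0.0, 0, 0, 0, 0], [0.0, 0, 0, 0, 0], [0.0, 0, 0, 0, 0], [0.0, 0, 0, 0, 0], [0.0, 0, 0, 0, 0], [0.0, 0, 0, 0, 0], [0.0, 0, 0, 0, 0]]}}

```text
clock: 4.2
tcp_pos: [0.4311, -0.3445, 0.0534]
eef_rot: [1.428, 1.567, -0.751]
ft_force: [0.5, 1.0, 5.4]
finger_gap: 0.0108
```

>>> {"op": "arm_command", "data": {"targets": [[0.0, 0, 0, 0.01, 0], [0.0, 0, 0, 0.03, 0], [0.0, 0, 0, 0.04, 0], [0.0, 0, 0, 0.04, 0], [0.0, 0, 0, 0.04, 0], [0.0, 0.01, 0.03, 0.02, 0.05], [0.0, 0.01, 0.035, 0, 0.075], [0.0, 0.01, 0.035, 0, 0.075]]}}

```text
clock: 4.87
tcp_pos: [0.4606, -0.2432, 0.2345]
eef_rot: [1.371, 1.566, -0.606]
ft_force: [0.1, -0.2, -1.6]
finger_gap: 0.0105
```

>>> {"op": "arm_command", "data": {"targets": [[0.0, 0.01, 0.036, 0, 0.075], [0.0, 0.01, 0.036, 0, 0.075], [0.0, 0.01, 0.036, 0, 0.075], [0.0, 0.005, 0.036, 0, 0.075], [0.0, 0.005, 0.036, 0, 0.075], [0.0, 0.005, 0.036, 0, 0.075], [0.0, 0.005, 0.036, 0, 0.075], [0.0, 0, 0.036, 0, 0.075]]}}

```text
clock: 5.53
tcp_pos: [0.5097, 0.0464, 0.2315]
eef_rot: [0.937, 1.571, -0.438]
ft_force: [-0.4, 0.0, -0.8]
finger_gap: 0.0108
```

>>> {"op": "arm_command", "data": {"targets": [[0.0, 0, 0.036, 0, 0], [0.0, 0, 0.036, 0, 0], [0.0, 0, 0.036, 0, 0], [0.0, 0, 0.036, -0.01, 0], [0.0, 0, 0.0195, -0.03, 0], [0.0, 0, 0, -0.02, 0], [0.0, 0, 0, 0, 0], [0.0, 0, 0, 0, 0]]}}

```text
clock: 6.2
tcp_pos: [0.5087, 0.2079, 0.17]
eef_rot: [-1.452, 1.567, -2.83]
ft_force: [0.2, -1.1, 0.3]
finger_gap: 0.0105
```

```bash
python3 - <<'E'
from h import *
s=snap("wrist");cv2.imwrite("pics/w3.png",s["frame"]);pickle.dump(s,open("w3.pkl","wb"))
o=bot.get_obs();print(o["qpos"].round(3),o["tcp_pos"],o["eef_rot"],o["finger_gap"],o["clock"])
E
```

```text
[ 0.252 -0.06   1.864 -0.     1.337  0.06 ] [0.50992009 0.20778725 0.17183287] [-0.91059519  1.57045682 -2.2897862 ] 0.010976035557783616 6.25
```

View pics/w3.png

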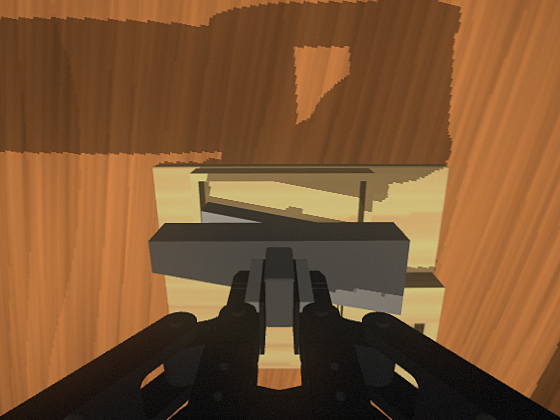

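The held wedge (150–410, 225–310) hovers over the bay, square to it, with its thick end on the right (+x). The bay's rim is visible at (195–370, 172–220). I'll now check the offsets in caddy axes.

```bash
python3 - <<'E'
from m import *
s=pickle.load(open("w3.pkl","rb"));c=cloud(s);z=c[...,2]
a=np.radians(11.1);O=np.array([.5439,.1378]);E=np.array([[np.cos(a),np.sin(a)],[-np.sin(a),np.cos(a)]])
k=(c[...,:2]-O)@E.T
w=np.zeros_like(z,bool);w[215:320,140:415]=1
w&=(z>.11)&(z<.155);ends=comp(w)
print("wedge z",np.percentile(z[ends],[2,10,50,90,98]).round(4),"x",np.percentile(k[ends][:,0],[.5,99.5]).round(4))
top=z>np.percentile(z[ends],90)-.004
for u in (170,200,230,330,360,390):
    col=np.where(ends[:,u])[0]; y=k[col,u,1];print(u,"x",k[col[0],u,0].round(4),"y",y.max().round(4),y.min().round(4),"z",z[col[0],u].round(4),z[col[-1],u].round(4))
# rim: inner edge of +y wall, and side walls
rim=(z>.026)&(z<.036)
for u in(230,260,290,320,350):
    col=[v for v in range(150,215) if rim[v,u] and k[v,u,1]>.08];print("rim y",u,k[col,u,1].min().round(4),k[col,u,1].max().round(4))
for v in(185,195,205):
    r=np.where(rim[v])[0];x=k[v,r,0];print("rim x",v,np.round([x.min(),x[x<-.05].max(),x[x>.02].min(),x[(x<.06)].max()],4))
g=(z>.033)&(z<.042);g[:200]=0;g[225:]=0;g[:,:195]=0;g[:,370:]=0
for u in(205,215,230,245,260):
    col=np.where(g[:,u])[0]
    if len(col):print("packed top",u,k[col[0],u].round(4))
E
```

```text
wedge z [0.1193 0.1268 0.1418 0.1429 0.1462] x [-0.0818  0.0372]
170 x -0.0793 y 0.0898 0.0719 z 0.118 0.1428
200 x -0.0635 y 0.0902 0.0693 z 0.1177 0.1434
230 x -0.0476 y 0.09 0.0663 z 0.1192 0.1421
330 x 0.0043 y 0.0901 0.0599 z 0.1172 0.1424
360 x 0.0201 y 0.09 0.0541 z 0.1169 0.1422
390 x 0.0359 y 0.09 0.0509 z 0.1171 0.1419
rim y 230 0.0926 0.0984
rim y 260 0.0928 0.0982
rim y 290 0.0929 0.0982
rim y 320 0.0924 0.0983
rim y 350 0.0928 0.0982
rim x 185 [-0.0894 -0.0835  0.042   0.0471]
rim x 195 [-0.0895 -0.0836  0.0417  0.0481]
rim x 205 [-0.0893 -0.0835  0.0422  0.0481]
packed top 205 [-0.079   0.0699]
packed top 215 [-0.0714  0.0684]
packed top 230 [-0.0601  0.0658]
packed top 245 [-0.0486  0.0638]
packed top 260 [-0.0373  0.0614]
```

>>> {"op": "arm_command", "data": {"targets": [[0.0, 0.0017, 0.0003, 0, 0], [0.0, 0, 0, -0.02, 0], [0.0, 0, 0, -0.025, 0], [0.0, 0, 0, -0.02, 0], [0.0, 0, 0, -0.012, 0], [0.0, 0, 0, -0.006, 0], [0.0, 0, 0, 0, 0], [0.0, 0, 0, 0, 0]]}}

```text
clock: 6.92
tcp_pos: [0.5127, 0.2085, 0.0896]
eef_rot: [1.642, 1.569, 0.262]
ft_force: [0.7, 0.1, 0.0]
finger_gap: 0.011
```

>>> {"op": "arm_command", "data": {"targets": [[0.0, 0, 0, -0.006, 0], [0.0, 0, 0, -0.006, 0], [0.0, 0, 0, -0.005, 0], [0.0, 0, 0, -0.003, 0], [0.0, 0, 0, 0, 0], [0.0, 0, 0, 0, 0]]}}

```text
clock: 7.42
tcp_pos: [0.5139, 0.2102, 0.0779]
eef_rot: [1.98, 1.568, 0.603]
ft_force: [-27.5, -5.8, 43.8]
finger_gap: 0.0108
```

>>> {"op": "arm_command", "data": {"targets": [[0.0, 0, 0, 0.01, 0], [0.0, 0, 0, 0.015, 0], [0.0, 0, 0, 0.02, 0], [0.0, 0, 0, 0.02, 0], [0.0, 0, 0, 0, 0], [0.0, 0, 0, 0, 0]]}}

```text
clock: 7.92
tcp_pos: [0.513, 0.2089, 0.1352]
eef_rot: [1.628, 1.566, 0.249]
ft_force: [0.3, -0.6, -1.8]
finger_gap: 0.0106
```

```bash
cat > chk.py <<'E'
from m import *
import sys
s=snap("wrist");cv2.imwrite(f"pics/{sys.argv[1]}.png",s["frame"]);pickle.dump(s,open(sys.argv[1]+".pkl","wb"))
o=bot.get_obs();print(o["tcp_pos"],o["eef_rot"],o["ft_force"].round(1),o["moment"].round(2))
c=cloud(s);z=c[...,2]
a=np.radians(11.1);O=np.array([.5439,.1378]);E=np.array([[np.cos(a),np.sin(a)],[-np.sin(a),np.cos(a)]])
k=(c[...,:2]-O)@E.T
t=o["tcp_pos"][2]-.0543
ym,xm=k[...,1],k[...,0]
w=comp((z>t-.004)&(z<t+.029)&(xm>-.1)&(xm<.06)&(ym>.04)&(ym<.1))
print("under",t,"x",np.percentile(xm[w],[.5,99.5]).round(4))
for lo in(-.075,-.06,-.045,0,.015,.03):
    q=w&(abs(xm-lo)<.002);print(lo,"ymax",np.percentile(ym[q],98).round(4),"z",np.percentile(z[q],[3,97]).round(4), "ymin", ym[q].min().round(4))
rim=(z>.026)&(z<.0345)
q=rim&(abs(xm+.02)<.05)&(ym>.085)&(ym<.11);print("rim y",np.percentile(ym[q],[1,99]).round(4))
for lo in(.08,.086):
    q=rim&(abs(ym-lo)<.003);x=xm[q];x1=x[(x<-.05)&(x>-.12)];x2=x[(x>.02)&(x<.06)];print("rim x",x1.max() if len(x1) else 0,x2.min() if len(x2) else 0)
E
python3 chk.py w4
```

```text
[0.51186027 0.20853699 0.13338956] [1.63484658 1.56977821 0.25609602] [-0.8  0.1 -0.9] [-0.01 -0.02 -0.01]
under 0.07908956242154346 x [-0.0765  0.0423]
-0.075 ymax 0.0901 z [0.0846 0.1073] ymin 0.0733
-0.06 ymax 0.0901 z [0.085  0.1077] ymin 0.0698
-0.045 ymax 0.09 z [0.085  0.1078] ymin 0.0668
0 ymax 0.0899 z [0.0854 0.108 ] ymin 0.0749
0.015 ymax 0.0898 z [0.0848 0.1078] ymin 0.0875
0.03 ymax 0.0897 z [0.0846 0.1076] ymin 0.0885
rim y [0.0922 0.0985]
rim x -0.08332162625980498 0.04181216393293051
rim x -0.08325938318609558 0.04174730831658754
```

View pics/w4.png

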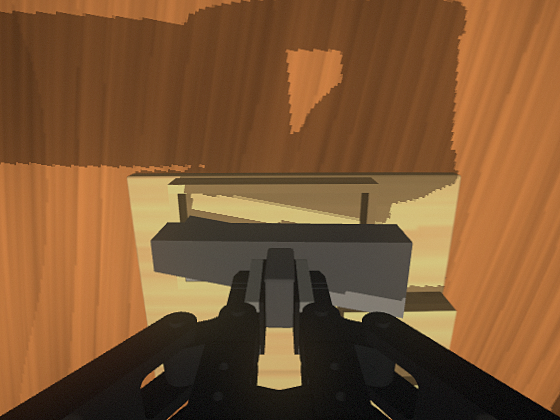

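```bash
python3 - <<'E'
from m import *
a=np.radians(11.1);O=np.array([.5439,.1378]);E=np.array([[np.cos(a),np.sin(a)],[-np.sin(a),np.cos(a)]])
for n,zt in(("w3",.1425),("w4",.1077)):
    s=pickle.load(open(n+".pkl","rb"));f=s["frame"];z=cloud(s)[...,2]
    v=255
    m=comp((z>zt-.006)&(z<zt+.006)&(np.arange(420)[:,None]>225)&(np.arange(420)[:,None]<262)&(np.arange(560)>130)&(np.arange(560)<430))
    for v in(246,250,256,260):
        r=np.where(m[v])[0];P=onplane(s,[(r[0]-.5,v),(r[-1]+.5,v)],zt)[:,:2];print(n,v,r[0],r[-1],((P-O)@E.T).round(4).tolist())
    print(s["T"][:3,3].round(4), (R.from_matrix(s["T"][:3,:3]).as_euler("xyz")).round(4))
E
```

```text
w3 246 148 409 [[-0.0827, 0.0871], [0.0376, 0.087]]
w3 250 149 409 [[-0.0824, 0.0851], [0.0378, 0.085]]
w3 256 150 407 [[-0.0823, 0.0821], [0.0373, 0.082]]
w3 260 150 406 [[-0.0826, 0.08], [0.037, 0.0799]]
[0.4934 0.283  0.2911] [-0.3098  0.0035  0.1912]
w4 246 151 411 [[-0.0764, 0.0875], [0.0435, 0.0869]]
w4 250 151 411 [[-0.0766, 0.0855], [0.0437, 0.0849]]
w4 256 152 410 [[-0.0765, 0.0825], [0.0436, 0.0818]]
w4 260 152 409 [[-0.0767, 0.0804], [0.0434, 0.0798]]
[0.4969 0.2838 0.2563] [-0.3091 -0.0049  0.1909]
```

```bash
python3 - <<'E'
from m import *
a=np.radians(11.1);O=np.array([.5439,.1378]);E=np.array([[np.cos(a),np.sin(a)],[-np.sin(a),np.cos(a)]])
V=np.arange(420)[:,None];U=np.arange(560);res=[]
for i in range(6):
    s=snap("wrist");o=bot.get_obs();c=cloud(s);z=c[...,2];k=(c[...,:2]-O)@E.T
    m=comp((abs(z-.1077)<.006)&(V>225)&(V<262)&(U>130)&(U<430))
    r=np.where(m[256])[0];P=(onplane(s,[(r[0]-.5,256),(r[-1]+.5,256)],.1077)[:,:2]-O)@E.T
    rim=(z>.026)&(z<.0345)&(abs(k[...,1]-.085)<.004);x=k[...,0][rim]
    rl,rr=x[(x<-.05)&(x>-.12)].max(),x[(x>.02)&(x<.06)].min()
    row=np.r_[P[:,0],rl,rr,(P[:,0].sum()-rl-rr)/2,R.from_matrix(s["T"][:3,:3]).as_euler("xyz")[:2],o["tcp_pos"]];res.append(row)
print(np.round(res,4));print(np.mean(res,0).round(4))
E
```

```text
[[-0.0772  0.0415 -0.0833  0.0417  0.0029 -0.3092 -0.0014  0.5111  0.2083
   0.1323]
 [-0.0776  0.0402 -0.0833  0.0418  0.0021 -0.3094  0.0008  0.5107  0.2082
   0.1316]
 [-0.0778  0.0394 -0.0831  0.0417  0.0015 -0.3094  0.0022  0.5107  0.2082
   0.1315]
 [-0.0778  0.0392 -0.0833  0.0416  0.0016 -0.3095  0.0025  0.5107  0.2082
   0.1315]
 [-0.0778  0.0393 -0.0833  0.0418  0.0015 -0.3095  0.0025  0.5108  0.2082
   0.1317]
 [-0.0778  0.0395 -0.0833  0.0417  0.0017 -0.3095  0.0023  0.511   0.2083
   0.132 ]]
[-0.0776  0.0398 -0.0833  0.0417  0.0019 -0.3094  0.0015  0.5108  0.2082
  0.1318]
```

>>> {"op": "arm_command", "data": {"targets": [[0.0, -0.0017, -0.0005, 0, 0], [0.0, 0, 0, -0.01, 0], [0.0, 0, 0, -0.012, 0], [0.0, 0, 0, -0.012, 0], [0.0, 0, 0, -0.008, 0], [0.0, 0, 0, 0, 0], [0.0, 0, 0, 0, 0], [0.0, 0, 0, 0, 0]]}}

```text
clock: 8.93
tcp_pos: [0.5101, 0.208, 0.0914]
eef_rot: [1.783, 1.571, 0.404]
ft_force: [-0.4, 1.2, -1.0]
finger_gap: 0.011
```

```bash
cat > rel.py <<'E'
from m import *
a=np.radians(11.1);O=np.array([.5439,.1378]);E=np.array([[np.cos(a),np.sin(a)],[-np.sin(a),np.cos(a)]])
V=np.arange(420)[:,None];U=np.arange(560)
for i in range(5): s=snap("wrist")
o=bot.get_obs();c=cloud(s);z=c[...,2];k=(c[...,:2]-O)@E.T
cand=(V>240)&(V<262)&(U>160)&(U<240);zt=np.median(z[cand]);print("top z",zt)
m=comp((abs(z-zt)<.006)&(V>225)&(V<262)&(U>130)&(U<430))
r=np.where(m[256])[0];P=(onplane(s,[(r[0]-.5,256),(r[-1]+.5,256)],zt)[:,:2]-O)@E.T
rim=(z>.026)&(z<.0345);x=k[...,0][rim&(abs(k[...,1]-.085)<.004)]
rl,rr=x[(x<-.05)&(x>-.12)],x[(x>.02)&(x<.06)]
print("wedge x",P[:,0].round(4),"rim x",rl.max() if len(rl) else None,rr.min() if len(rr) else None)
for u in(170,220,340,395):
    q=np.where(m[:,u])[0][:4];print("straight y",k[q,u,0].mean().round(4),k[q,u,1].max().round(4),z[q,u].round(4))
q=rim&(abs(k[...,0]+.02)<.05)&(k[...,1]>.085)&(k[...,1]<.11);print("rim y",np.percentile(k[...,1][q],[1,99]).round(4))
print(o["tcp_pos"],R.from_matrix(s["T"][:3,:3]).as_euler("xyz").round(4),o["ft_force"].round(1))
cv2.imwrite("pics/rel.png",s["frame"])
E
python3 rel.py
```

```text
top z 0.06383880728301977
wedge x [-0.0796  0.0411] rim x -0.08326426202966379 0.041935328599536394
straight y -0.0707 0.0899 [0.0598 0.0611 0.062  0.0641]
straight y -0.0475 0.09 [0.0597 0.0608 0.0615 0.0644]
straight y 0.0081 0.0896 [0.0589 0.0611 0.0618 0.0638]
straight y 0.034 0.0897 [0.0596 0.0594 0.0607 0.0629]
rim y [0.0922 0.0985]
[0.51040142 0.20812435 0.09202393] [-0.3092 -0.0019  0.1908] [ 0.8  0.3 -0.8]
```

>>> {"op": "arm_command", "data": {"targets": [[0.0, -0.0013, -0.0003, 0, 0], [0.0, 0, 0, 0, 0], [0.0, 0, 0, -0.003, 0], [0.0, 0, 0, -0.003, 0], [0.0, 0, 0, -0.003, 0], [0.0, 0, 0, -0.003, 0], [0.0, 0, 0, 0, 0], [0.0, 0, 0, 0, 0]]}}

```text
clock: 9.85
tcp_pos: [0.5083, 0.2076, 0.0788]
eef_rot: [-1.521, 1.57, -2.9]
ft_force: [0.2, 0.4, -0.9]
finger_gap: 0.0107
```

>>> {"op": "arm_command", "data": {"targets": [[0.0, 0, 0, -0.003, 0], [0.0, 0, 0, -0.003, 0], [0.0, 0, 0, -0.003, 0], [0.0, 0, 0, -0.002, 0], [0.0, 0, 0, 0, 0], [0.0, 0, 0, 0, 0]]}}

```text
clock: 10.35
tcp_pos: [0.5085, 0.2076, 0.068]
eef_rot: [-1.477, 1.57, -2.856]
ft_force: [-0.1, 0.6, -1.3]
finger_gap: 0.0111
```

>>> {"op": "arm_command", "data": {"targets": [[0.0, 0, 0, -0.001, 0], [0.0, 0, 0, -0.001, 0], [0.0, 0, 0, -0.001, 0], [0.0, 0, 0, 0, 0], [0.0, 0, 0, 0, 0]]}}

```text
clock: 10.77
tcp_pos: [0.5088, 0.2077, 0.0655]
eef_rot: [1.662, 1.57, 0.284]
ft_force: [0.1, -0.1, -0.4]
finger_gap: 0.0112
```

>>> {"op": "arm_command", "data": {"targets": [[0.0, 0, 0, -0.001, 0], [0.0, 0, 0, -0.001, 0], [0.0, 0, 0, -0.001, 0], [0.0, 0, 0, 0, 0]]}}

```text
clock: 11.1
tcp_pos: [0.5095, 0.2078, 0.0647]
eef_rot: [0.966, 1.57, -0.413]
ft_force: [-3.6, -1.6, 11.4]
finger_gap: 0.0108
```

>>> {"op": "arm_command", "data": {"targets": [[0.04, 0, 0, 0, 0], [0.04, 0, 0, 0, 0], [0.04, 0, 0, 0, 0], [0.04, 0, 0, 0.005, 0], [0.04, 0, 0, 0.02, 0], [0.04, 0, 0, 0.04, 0], [0.06, 0, -0.01, 0.04, 0], [0.085, 0, -0.02, 0.03, 0]]}}

```text
clock: 11.77
tcp_pos: [0.5091, 0.1787, 0.2006]
eef_rot: [1.807, 1.568, 0.431]
ft_force: [1.2, -0.3, -0.3]
finger_gap: 0.0628
```

>>> {"op": "arm_command", "data": {"targets": [[0.085, 0, -0.03, 0.02, 0], [0.085, 0, 0, 0, 0], [0.085, 0, 0, 0, 0], [0.085, 0, 0, 0, 0]]}}

```text
clock: 12.1
tcp_pos: [0.5081, 0.1478, 0.2164]
eef_rot: [-1.953, 1.569, 2.951]
ft_force: [0.9, 0.2, -0.1]
finger_gap: 0.0852
```

```bash
python3 - <<'E'
from m import *
for i in range(4): s=snap("wrist")
cv2.imwrite("pics/w5.png",s["frame"]);pickle.dump(s,open("w5.pkl","wb"))
a=np.radians(11.1);O=np.array([.5439,.1378]);E=np.array([[np.cos(a),np.sin(a)],[-np.sin(a),np.cos(a)]])
c=cloud(s);z=c[...,2];k=(c[...,:2]-O)@E.T
t=(z>.058)&(z<.08)&(abs(k[...,0]+.02)<.04)&(abs(k[...,1]-.06)<.04)
n,l,st,ce=cv2.connectedComponentsWithStats(np.uint8(t))
for i in range(1,n):
    if st[i,4]>40:
        r=cv2.minAreaRect(np.float32(k[l==i]));print("tab",np.round(r[0],4),np.round(r[1],4),round(r[2],1),"z",np.percentile(z[l==i],[50,95]).round(4))
b=(abs(k[...,0]+.0207)<.06)&(abs(k[...,1]-.06)<.030)&(z<.05)&(z>.03)
for x in(-.07,-.045,0,.025):
  for y in(.036,.06,.082):
    q=b&(abs(k[...,0]-x)<.006)&(abs(k[...,1]-y)<.005);print((x,y),np.median(z[q]).round(4) if q.sum() else None,end=" ")
print(bot.get_obs()["tcp_pos"],bot.get_obs()["clock"])
E
```

```text
tab [-0.0215  0.0755] [0.012  0.0212] 0.0 z [0.0673 0.0686]
tab [-0.0224  0.0449] [0.0117 0.0216] 0.8 z [0.0673 0.0686]
(-0.07, 0.036) 0.0375 (-0.07, 0.06) 0.0374 (-0.07, 0.082) 0.0373 (-0.045, 0.036) 0.0375 (-0.045, 0.06) 0.0373 (-0.045, 0.082) 0.0374 (0, 0.036) 0.0376 (0, 0.06) 0.0374 (0, 0.082) 0.0375 (0.025, 0.036) 0.0375 (0.025, 0.06) 0.0375 (0.025, 0.082) 0.0374 [0.50770939 0.14824865 0.21541212] 12.3
```

View pics/w5.png

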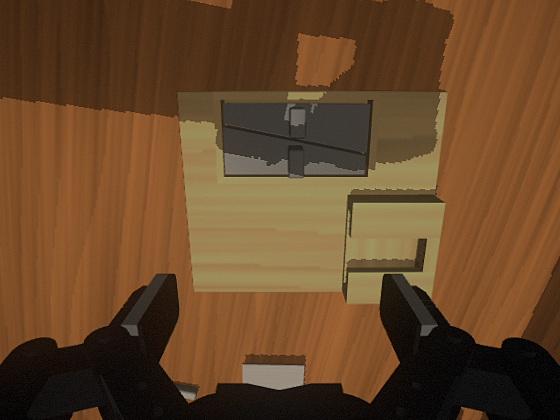

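Both wedges are in the bay at (222–372, 100–177), head to tail. Their tops are all at z ≈ 0.0375, so they lie flat, and the packed one hasn't moved. Next is the scraper, so I'll check the neighbours and refine the slot position.

```bash
python3 - <<'E'
from m import *
a=np.radians(11.1);O=np.array([.5439,.1378]);E=np.array([[np.cos(a),np.sin(a)],[-np.sin(a),np.cos(a)]])
s=pickle.load(open("w5.pkl","rb"));c=cloud(s);z=c[...,2];k=(c[...,:2]-O)@E.T
b=(z>.034)&(z<.044)&(k[...,0]>.0)&(k[...,0]<.13)&(k[...,1]<.015)&(k[...,1]>-.11)
K=k[comp(b)];print("block x",np.percentile(K[:,0],[.3,1,99,99.7]).round(4),"y",np.percentile(K[:,1],[.3,1,99,99.7]).round(4))
nt=(z<.03)&(k[...,0]>.045)&(k[...,0]<.085)&(k[...,1]>-.08)&(k[...,1]<-.01);print("notch y",np.percentile(k[nt][:,1],[2,98]).round(4))
q=(z>.006)&(z<.02)&(k[...,0]<.02)&(k[...,0]>-.15)&(k[...,1]<0)&(k[...,1]>-.12);K=k[q];print("board x",np.percentile(K[:,0],.5).round(4),"y",np.percentile(K[:,1],.5).round(4))
# rot check: mouth edge of block
for y in(-.085,-.07,-.02,-.005):
    q=b&(abs(k[...,1]-y)<.002);print(y,k[q][:,0].min().round(4),k[q][:,0].max().round(4))
t=pickle.load(open("scene0.pkl","rb"));c=cloud(t);z=c[...,2]
for n,(x0,y0,x1,y1) in dict(funnel=(145,292,195,345),glue=(232,270,268,326)).items():
    P=c[y0:y1,x0:x1].reshape(-1,3);P=P[P[:,2]>.01];print(n,P.min(0).round(3),P.max(0).round(3))
    P=P[P[:,2]>P[:,2].max()-.02];print(P.mean(0).round(3))
E
```

```text
block x [0.0289 0.0291 0.111  0.1114] y [-0.096  -0.0946  0.0057  0.0059]
notch y [-0.0673 -0.0375]
board x -0.1244 y -0.1
-0.085 0.029 0.1113
-0.07 0.0289 0.1113
-0.02 0.0288 0.1111
-0.005 0.0288 0.1112
funnel [ 0.637 -0.378  0.01 ] [ 1.095 -0.221  0.859]
[ 1.095 -0.221  0.859]
glue [ 0.729 -0.221  0.01 ] [ 1.095 -0.116  0.859]
[ 1.095 -0.221  0.859]
```

>>> {"op": "arm_command", "data": {"targets": [[0.085, 0.0, -0.03, 0.015, -0.03], [0.085, 0.005, -0.04, 0.01, -0.03], [0.085, 0.005, -0.04, 0.01, 0], [0.085, 0.005, -0.04, 0, 0], [0.085, 0.005, -0.04, 0, 0], [0.085, 0.005, -0.04, 0, 0], [0.085, 0.005, -0.04, 0, 0], [0.085, 0.005, -0.04, 0, 0]]}}

```text
clock: 12.97
tcp_pos: [0.5435, -0.1636, 0.2512]
eef_rot: [-2.283, 1.569, 2.562]
ft_force: [1.4, 0.1, 0.3]
finger_gap: 0.0849
```

>>> {"op": "arm_command", "data": {"targets": [[0.085, 0.005, -0.04, 0, 0], [0.085, 0.0, -0.03, 0, 0], [0.085, 0.0, -0.02, 0, 0], [0.085, 0, 0, 0, 0], [0.085, 0, 0, 0, 0], [0.085, 0, 0, 0, 0]]}}

```text
clock: 13.47
tcp_pos: [0.5486, -0.2513, 0.2514]
eef_rot: [-2.512, 1.569, 2.333]
ft_force: [-0.9, 0.6, 0.9]
finger_gap: 0.085
```

```bash
python3 - <<'E'
from m import *
for i in range(4): s=snap("wrist")
cv2.imwrite("pics/w6.png",s["frame"]);pickle.dump(s,open("w6.pkl","wb"))
o=bot.get_obs();print(o["qpos"].round(3),o["tcp_pos"],o["eef_rot"],o["clock"])
E
```

```text
[-0.552  0.003  1.665  0.     1.473 -0.686] [ 0.54882877 -0.25108185  0.2522779 ] [-2.98493615  1.57064423  1.86119571] 13.6667
```

View pics/w6.png

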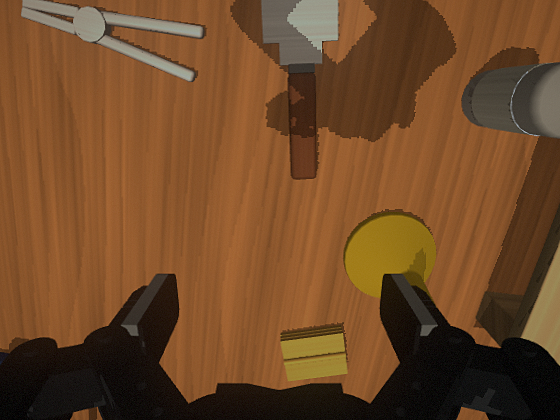

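The scraper's handle is at (303,125) with its butt at (304,180) and its blade at the top (300,30). The funnel at (392,255) and the glue bottle (520,100) are off to the right. Next is the handle's axis and butt.

```bash
python3 - <<'E'
from m import *
s=pickle.load(open("w6.pkl","rb"));c=cloud(s);z=c[...,2]
roi=np.zeros_like(z,bool);roi[66:190,275:330]=1
m=comp(roi&(z>.015)&(z<.03));P=c[m];print("handle z",np.percentile(P[:,2],[5,50,95]).round(4),rect(c,m))
v=cv2.fitLine(np.float32(P[:,:2].copy()),cv2.DIST_HUBER,0,.01,.01).ravel();d=v[:2]*np.sign(v[1]);t=(P[:,:2]-v[2:])@d
print("yaw",np.degrees(np.arctan2(d[1],d[0])).round(2),"butt",(v[2:]+d*t.min()).round(4),"grip",(v[2:]+d*(t.min()+.0675)).round(4),"len",np.ptp(t))
roi[:]=0;roi[0:70,250:345]=1
m=comp(roi&(z>.008)&(z<.03));B=c[m][:,:2];n=np.array([-d[1],d[0]]);w=(B-v[2:])@n;tt=(B-v[2:])@d
for lo in range(40,160,10):
    q=abs(tt-t.min()-lo/1000)<.003
    if q.sum():print(lo,w[q].min().round(4),w[q].max().round(4))
f=(z>.008)&(z<.125);
for nm,(y0,y1,x0,x1) in dict(funnel=(205,305,340,440),glue=(60,140,455,560)).items():
    Q=c[y0:y1,x0:x1].reshape(-1,3);Q=Q[Q[:,2]>.01];print(nm,Q.min(0).round(3),Q.max(0).round(3))
E
```

```text
handle z [0.0218 0.0242 0.0256] ('ctr', array([ 0.5632, -0.1979]), 'size', array([0.026 , 0.1077]), 'ang', 9.12, 'z', np.float64(0.024), 3018)
yaw 99.59 butt [ 0.5722 -0.2509] grip [ 0.5609 -0.1843] len 0.10770952077455428
110 -0.0197 0.0193
120 -0.0198 0.02
130 -0.0347 0.0344
140 -0.0354 0.0342
150 -0.0356 0.0346
funnel [ 0.538 -0.379  0.01 ] [ 0.735 -0.175  0.373]
glue [ 0.538 -0.175  0.01 ] [ 0.752 -0.119  0.373]
```

>>> {"op": "arm_command", "data": {"targets": [[0.085, 0.005, 0.039, 0, 0.028], [0.085, 0.005, 0.0396, 0, 0], [0.085, 0, 0, -0.04, 0], [0.085, 0, 0, -0.04, 0], [0.085, 0, 0, -0.04, 0], [0.085, 0, 0, -0.04, 0], [0.085, 0, 0, -0.02, 0], [0.085, 0, 0, 0, 0]]}}

```text
clock: 14.33
tcp_pos: [0.5544, -0.1709, 0.0658]
eef_rot: [-2.161, 1.559, 2.712]
ft_force: [-1.8, 1.0, 0.3]
finger_gap: 0.0849
```

>>> {"op": "arm_command", "data": {"targets": [[0.06, 0, 0, -0.015, 0], [0.06, 0, 0, -0.015, 0], [0.06, 0, 0, -0.01, 0], [0.06, 0, 0, -0.004, 0], [0.06, 0, 0, 0, 0], [0.06, 0, 0, 0, 0], [0.06, 0, 0, 0, 0]]}}

```text
clock: 14.92
tcp_pos: [0.5596, -0.1741, 0.0298]
eef_rot: [0.976, 1.568, -0.435]
ft_force: [0.5, 0.1, 0.1]
finger_gap: 0.0599
```

>>> {"op": "arm_command", "data": {"targets": [[0.06, 0, 0, -0.003, 0], [0.0, 0, 0, 0, 0], [0.0, 0, 0, 0, 0], [0.0, 0, 0, 0, 0], [0.0, 0, 0, 0, 0], [0.0, 0, 0, 0, 0], [0.0, 0, 0, 0, 0]]}}

```text
clock: 15.5
tcp_pos: [0.559, -0.1739, 0.0258]
eef_rot: [1.012, 1.57, -0.399]
ft_force: [-0.2, 0.1, 2.9]
finger_gap: 0.0247
```

>>> {"op": "arm_command", "data": {"targets": [[0.0, 0, 0, 0.005, 0], [0.0, 0, 0, 0.015, 0], [0.0, 0, 0, 0.025, 0], [0.0, 0, 0, 0.035, 0], [0.0, -0.015, 0.01, 0.025, -0.05], [0.0, -0.03, 0.01, 0, -0.1], [0.0, -0.03, 0.01, 0, -0.1], [0.0, -0.02, 0.01, 0, -0.1]]}}

```text
clock: 16.17
tcp_pos: [0.4612, -0.1329, 0.1298]
eef_rot: [-1.656, 1.569, 2.861]
ft_force: [-0.2, 0.3, -2.4]
finger_gap: 0.0249
```

>>> {"op": "arm_command", "data": {"targets": [[0.0, 0, 0.02, 0, -0.119], [0.0, 0, 0.02, 0, -0.119], [0.0, 0, 0.02, 0, -0.119], [0.0, 0, 0.02, 0, -0.119], [0.0, 0, 0.02, 0, -0.119], [0.0, 0, 0.02, 0, -0.119], [0.0, 0, 0.02, 0, -0.119], [0.0, 0, 0.02, 0, -0.119]]}}

```text
clock: 16.83
tcp_pos: [0.4627, 0.0273, 0.1296]
eef_rot: [-0.506, 1.569, 3.059]
ft_force: [-0.3, 1.0, -1.6]
finger_gap: 0.0244
```

>>> {"op": "arm_command", "data": {"targets": [[0.0, -0.006, 0.0223, 0, -0.119], [0.0, -0.0064, 0.024, 0, -0.119], [0.0, 0, 0, -0.02, 0], [0.0, 0, 0, -0.02, 0], [0.0, 0, 0, -0.01, 0], [0.0, 0, 0, 0, 0], [0.0, 0, 0, 0, 0], [0.0, 0, 0, 0, 0]]}}

```text
clock: 17.5
tcp_pos: [0.4518, 0.0723, 0.0811]
eef_rot: [2.941, 1.57, -0.01]
ft_force: [0.0, -0.2, -2.3]
finger_gap: 0.0251
```

```bash
cat > scr.py <<'E'
from m import *
import sys
for i in range(5): s=snap("wrist")
cv2.imwrite(f"pics/{sys.argv[1]}.png",s["frame"]);pickle.dump(s,open(sys.argv[1]+".pkl","wb"))
o=bot.get_obs();print("tcp",o["tcp_pos"],"rot",(o["eef_rot"][0]-o["eef_rot"][2]),o["ft_force"].round(1),o["finger_gap"],o["clock"],o["qpos"].round(2))
E
python3 scr.py w7
```

```text
tcp [0.45191885 0.07241399 0.08122574] rot 2.9511166878344364 [ 0.3  0.1 -1.2] 0.024584535010285086 17.75 [-0.   -0.18  2.14  0.    1.18  1.38]
```

View pics/w7.png

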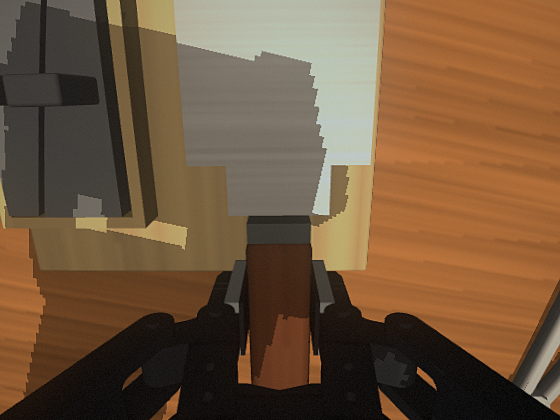

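The scraper is held over the board with its shoulder at (278,190), its ferrule at (278,232) and its blade reaching off the top of the picture. I'll measure its axis, tilt and height in caddy axes.

```bash
cat > ax.py <<'E'
from m import *
import sys
a=np.radians(11.1);O=np.array([.5430,.1376]);E=np.array([[np.cos(a),np.sin(a)],[-np.sin(a),np.cos(a)]])
s=pickle.load(open(sys.argv[1]+".pkl","rb"));zb=float(sys.argv[2]);c=cloud(s);z=c[...,2];k=(c[...,:2]-O)@E.T
V=np.arange(420)[:,None]
m=comp((abs(z-zb)<.009)&(V<215)&(abs(k[...,1]+.045)<.05));K=k[m];Z=z[m]
ym=[]
for lo in np.arange(-.06,.1,.01):
    q=abs(K[:,0]-lo)<.002
    if q.sum()>30: y=K[q][:,1];print(lo.round(3),"y",np.percentile(y,[1,99]).round(4),"mid",np.percentile(y,[1,99]).mean().round(4),"z L/R",np.median(Z[q][y>np.median(y)+.01]).round(4),np.median(Z[q][y<np.median(y)-.01]).round(4));
print("x range",np.percentile(K[:,0],[.2,99.8]).round(4))
A=np.c_[K[:,0],K[:,1],np.ones(len(K))];print("plane dz/dx dz/dy",np.linalg.lstsq(A,Z,rcond=None)[0].round(4))
h=comp((V>218)&(V<245)&(abs(z-zb-.01)<.012)&(abs(k[...,1]+.045)<.03));print("ferrule top z",np.percentile(z[h],[10,50,90]).round(4),"xmax",np.percentile(k[h][:,0],99).round(4))
q=(abs(z-.012)<.004)&(k[...,0]<.02)&(k[...,1]<.01);print("board y edge",np.percentile(k[q][:,1],.5).round(4) if q.sum() else None,"x edge",np.percentile(k[q][:,0],.5).round(4), "z",np.median(z[q]).round(4))
E
python3 ax.py w7 .067
```

```text
-0.06 y [-0.067  -0.0279] mid -0.0475 z L/R 0.0697 0.0697
-0.05 y [-0.0809 -0.0141] mid -0.0475 z L/R 0.0697 0.0697
-0.04 y [-0.0817 -0.013 ] mid -0.0474 z L/R 0.0697 0.0697
-0.03 y [-0.0817 -0.0132] mid -0.0474 z L/R 0.0697 0.0697
-0.02 y [-0.0817 -0.0129] mid -0.0473 z L/R 0.0698 0.0698
-0.01 y [-0.0816 -0.0132] mid -0.0474 z L/R 0.0698 0.0698
0.0 y [-0.0816 -0.013 ] mid -0.0473 z L/R 0.0699 0.0698
x range [-0.0692  0.0068]
plane dz/dx dz/dy [ 0.0023 -0.0004  0.0698]
ferrule top z [0.0767 0.079  0.0798] xmax -0.0694
board y edge -0.2443 x edge -0.2277 z 0.0124
```

>>> {"op": "arm_command", "data": {"targets": [[0.0, -0.0005, 0.0024, -0.01, 0], [0.0, 0, 0, -0.01, 0], [0.0, 0, 0, -0.01, 0], [0.0, 0, 0, -0.008, 0], [0.0, 0, 0, -0.0045, 0], [0.0, 0, 0, 0, 0], [0.0, 0, 0, 0, 0], [0.0, 0, 0, 0, 0]]}}

```text
clock: 18.42
tcp_pos: [0.4506, 0.075, 0.0378]
eef_rot: [-0.179, 1.57, -3.129]
ft_force: [-2.7, 1.0, 4.9]
finger_gap: 0.0249
```

```bash
python3 scr.py w8; python3 ax.py w8 .026
```

```text
tcp [0.45062021 0.07497757 0.03777179] rot -3.3324181212962274 [-4.1  0.1  3.5] 0.024514813208647134 18.6667 [ 0.   -0.11  2.16  0.    1.09  1.38]
-0.06 y [-0.064  -0.0252] mid -0.0446 z L/R 0.026 0.026
-0.05 y [-0.0788 -0.0106] mid -0.0447 z L/R 0.026 0.0259
-0.04 y [-0.0788 -0.0102] mid -0.0445 z L/R 0.0259 0.0259
-0.03 y [-0.079  -0.0102] mid -0.0446 z L/R 0.0259 0.0259
-0.02 y [-0.0787 -0.0101] mid -0.0444 z L/R 0.026 0.0259
-0.01 y [-0.0787 -0.0102] mid -0.0445 z L/R 0.026 0.0259
0.0 y [-0.0787 -0.0102] mid -0.0444 z L/R 0.026 0.0259
x range [-0.0701  0.0058]
plane dz/dx dz/dy [0.0002 0.0003 0.026 ]
ferrule top z [0.0329 0.0353 0.0361] xmax -0.0704
board y edge -0.0995 x edge -0.1221 z 0.0125
```

>>> {"op": "arm_command", "data": {"targets": [[0.0, 0, 0, 0.0018, 0], [0.0, 0, 0, 0, 0], [0.0, 0.0049, 0.001, 0, 0], [0.0, 0.0078, 0.0015, 0, 0], [0.0, 0.0098, 0.0019, 0, 0], [0.0, 0.0098, 0.0019, 0, 0], [0.0, 0.0049, 0.001, 0, 0], [0.0, 0, 0, 0, 0]]}}

```text
clock: 19.33
tcp_pos: [0.4898, 0.0825, 0.04]
eef_rot: [3.013, 1.57, 0.062]
ft_force: [0.3, -0.0, -1.3]
finger_gap: 0.0246
```

>>> {"op": "arm_command", "data": {"targets": [[0.0, 0.0049, 0.001, 0, 0], [0.0, 0.0078, 0.0015, 0, 0], [0.0, 0.0098, 0.0019, 0, 0], [0.0, 0.0078, 0.0015, 0, 0], [0.0, 0.0059, 0.0012, 0, 0], [0.0, 0.0039, 0.0008, 0, 0], [0.0, 0, 0, 0, 0], [0.0, 0, 0, 0, 0]]}}

```text
clock: 20.0
tcp_pos: [0.5281, 0.0902, 0.0395]
eef_rot: [-0.088, 1.57, -3.039]
ft_force: [-0.0, -0.5, -1.7]
finger_gap: 0.0246
```

>>> {"op": "arm_command", "data": {"targets": [[0.0, 0.002, 0.0004, -0.0006, 0], [0.0, 0.002, 0.0004, -0.0006, 0], [0.0, 0.001, 0.0002, 0, 0], [0.0, 0.001, 0.0002, 0, 0], [0.0, 0.0005, 0.0001, 0, 0], [0.0, 0, 0, 0, 0]]}}

```text
clock: 20.5
tcp_pos: [0.5346, 0.0915, 0.0385]
eef_rot: [2.981, 1.571, 0.03]
ft_force: [0.0, 0.1, -2.2]
finger_gap: 0.0242
```

>>> {"op": "arm_command", "data": {"targets": [[0.0, 0.0005, 0.0001, 0, 0], [0.0, 0.0005, 0.0001, 0, 0], [0.0, 0.0005, 0.0001, 0, 0], [0.0, 0, 0, 0, 0]]}}

```text
clock: 20.83
tcp_pos: [0.5349, 0.0917, 0.0379]
eef_rot: [-0.104, 1.568, -3.055]
ft_force: [-4.7, -0.5, -0.3]
finger_gap: 0.0245
```

>>> {"op": "arm_command", "data": {"targets": [[0.0, 0.0005, 0.0001, 0, 0], [0.0, 0.0005, 0.0001, -0.0006, 0], [0.0, 0, 0, -0.0004, 0], [0.0, 0, 0, 0, 0]]}}

```text
clock: 21.17
tcp_pos: [0.535, 0.0917, 0.0378]
eef_rot: [-0.047, 1.564, -2.998]
ft_force: [-13.3, -1.4, 9.8]
finger_gap: 0.0248
```

>>> {"op": "arm_command", "data": {"targets": [[0.06, 0, 0, 0, 0], [0.06, 0, 0, 0, 0], [0.06, 0, 0, 0, 0], [0.06, 0, 0, 0.01, 0], [0.06, 0, 0, 0.03, 0], [0.06, 0, 0, 0.04, 0], [0.06, -0.01, 0, 0.04, 0], [0.06, -0.02, 0, 0.04, 0]]}}

```text
clock: 21.83
tcp_pos: [0.5096, 0.0919, 0.1983]
eef_rot: [2.992, 1.567, 0.041]
ft_force: [1.6, 0.3, -0.4]
finger_gap: 0.0603
```

>>> {"op": "arm_command", "data": {"targets": [[0.06, -0.03, 0, 0.02, 0], [0.06, -0.03, 0, 0.01, 0], [0.06, 0, 0, 0, 0], [0.06, 0, 0, 0, 0], [0.06, 0, 0, 0, 0]]}}

```text
clock: 22.25
tcp_pos: [0.4488, 0.092, 0.2251]
eef_rot: [2.971, 1.569, 0.02]
ft_force: [-0.4, 0.4, -0.4]
finger_gap: 0.0598
```

```bash
python3 scr.py w9; python3 - <<'E'
from m import *
a=np.radians(11.1);O=np.array([.5430,.1376]);E=np.array([[np.cos(a),np.sin(a)],[-np.sin(a),np.cos(a)]])
s=pickle.load(open("w9.pkl","rb"));c=cloud(s);z=c[...,2];k=(c[...,:2]-O)@E.T;x,y=k[...,0],k[...,1]
m=(abs(y+.045)<.02)&(x<.013)&(x>-.14)&(z>.028)&(z<.045);m=comp(m);print("handle x",np.percentile(x[m],[.5,99.5]).round(4),"z",np.percentile(z[m],[5,50,95]).round(4),"y at ends",[np.median(y[m&(abs(x-q)<.004)]).round(4) for q in(-.08,-.04,0)])
n=(abs(y+.045)<.014)&(x>.03)&(x<.115);print("notch: z by x",[(q,np.median(z[n&(abs(x-q)<.0015)]).round(4)) for q in(.04,.06,.08,.09,.094,.096,.098,.1,.102,.104)if (n&(abs(x-q)<.0015)).any()])
t=(z>.058)&(z<.08)&(abs(x+.02)<.04)&(abs(y-.06)<.04)
N,l,st,_=cv2.connectedComponentsWithStats(np.uint8(t))
for i in range(1,N):
    if st[i,4]>40:
        r=cv2.minAreaRect(np.float32(k[l==i]));print("tab",np.round(r[0],4),np.round(r[1],4),round(r[2],1))
f=s["frame"];
E
```

```text
tcp [0.44863742 0.09187119 0.22371914] rot 2.95102510150456 [ 0.2 -0.   0.2] 0.05996809823343228 22.5 [ 0.04 -0.35  2.02 -0.    1.47  1.42]
handle x [-0.0931  0.0125] z [0.0337 0.0362 0.0375] y at ends [np.float64(-0.0443), np.float64(-0.0443), np.float64(-0.0443)]
notch: z by x [(0.04, np.float64(0.026))]
tab [-0.0204  0.0744] [0.0117 0.0222] 1.6
tab [-0.0209  0.0441] [0.0118 0.0219] 1.6
```

View pics/w9.png

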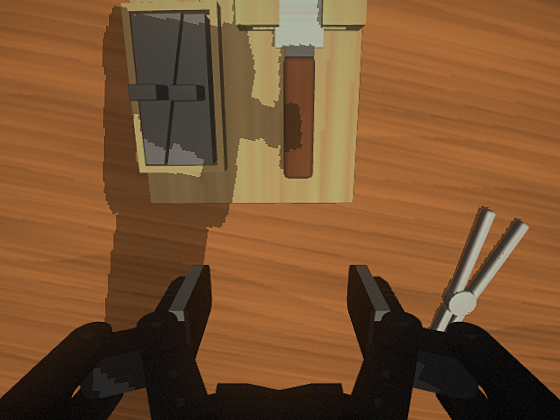

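The scraper is seated. Its butt is at (299,178), the handle lies flat on the board and the blade is under the block at (303,40). Both wedges are still packed head to tail at (130–215, 5–170). I'm handing in.

```bash
python3 -c "
from plant import hand_in; print(hand_in())"
```

```text
the job is handed in; nothing more can be done
None
```

I packed the loose wedge first, then slid the scraper home, and handed in at about 22.5 s of the 67 s allowed.

**Wedge:** It lies head to tail beside the packed wedge. Both tops read z ≈ 37.5 mm across the bay, so both are flat on the floor with their tabs up. The packed wedge's tab stayed within about 1 mm of where it started.

**Scraper:** I pushed the blade in until the back stop pushed back with about 13 N, then released it. The handle lies flat on the board along the slot's axis. The butt is at caddy x ≈ -93 mm, where -95 mm is nominal. That is within 2 mm, the same as the camera calibration. The check on the blade's front edge through the notch gave nothing, because it was outside the last picture. "Fully home" therefore rests on the push force and the butt position.

**What went wrong:** The first attempt to lower the wedge stopped short, probably on the bay's rim. The wrist force reached about 44 N up and 27 N sideways at that point, under the 120 N wrist limit. I lifted, measured again and lowered slowly, and it then went in without resistance until it touched the floor.

**Bystanders:** I touched none of the other things on the bench. I took no final picture of all of them.

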